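Dock the stock terminal in its sprung charging cradle

TASK

In the medicine sorting room, lift the blue dust cover off the charging cradle and lay it the same way up on the black mat. Then dock the stock terminal in the cradle, screen up: tuck its yellow toe under the orange bridge, push back the brass spring plunger, lower the head and let go, so that the terminal lies flat on the bed with its grey head tongue sprung fully home under the head lip. Do not force it, and leave the other things on the table as they are.

Things in the scene. Friction and masses are not known exactly. Their poses are not given: they have to be found in the camera images.
- cradle: Charging cradle fixed to the table, grey base 216 x 96 x 10 mm (x -118 to +98). Origin on the table plane, x towards the head end. Black bed 44 mm wide, top at z 30; the sides are open between x -76 and +74. Docked, the terminal's origin lies at cradle (0, 0, 30), its x along the cradle's. The head lip bars it from being lowered level: the toe goes in first, head raised 10 to 17 degrees.
- cradle_bridge (a point): Toe end of the cradle: middle of the lower front edge of the orange bridge, at cradle (-76, 0, 49) mm, 19 mm above the bed. The bridge reaches from x -112 to -76, 6 mm thick, between two posts 36 mm apart; the brass plunger works under it.
- cradle_lip (a point): Head end of the cradle: middle of the lower front edge of the orange lip, at cradle (74, 0, 45) mm, 15 mm above the bed. The lip is 8 mm thick and overhangs the bed from x 74 to the end wall's face at x 82, between cheeks 46 mm apart. To pass down in front of it the terminal's toe end must be at cradle x -90 or beyond; let go, the spring then drives the head tongue under it.
- plunger (a joint): Travel of the sprung brass plunger under the bridge, in m: 0 free, grows as it is pushed towards the cradle's -x, stop at 0.017. About 5 N at first, 12 N at the stop. 0.004 when the terminal is docked.
- plunger_face (a point): Middle of the plunger's face (26 mm wide, 14 mm high), 8 mm above the bed; at cradle x -78 when free.
- cover: Loose blue dust cover, 130 x 58 mm, 90 g or so. Origin under its middle, at the foot of two side skirts 8 mm high; plate top at z 12; on it a white grip bar 60 mm long (along x), 16 mm wide, top at z 44. Starts on the cradle's bed, its skirts hanging beside the bed.
- handset: Stock terminal, about 250 g, lying on its back, screen up. 164 mm long. Origin at the middle of its length on its underside; x towards the head (screen end), z up out of the screen. Black body x -54 to +66, 52 mm wide, 30 mm thick; yellow toe tongue x -82 to -54, 28 mm wide, z 0 to 12; grey head tongue x +66 to +82, 40 mm wide, z 0 to 12.
- handset_toe (a point): Middle of the lower edge of the yellow toe's end, at handset (-82, 0, 0) mm.
- handset_head (a point): Middle of the lower edge of the grey head tongue's end, at handset (82, 0, 0) mm.
- mat: Black rubber mat fixed on the table, 200 (x) x 140 (y) x 3 mm; origin under its centre.
- carton_green: Bystander: white medicine carton with a green band, 50 x 120 x 40 mm; origin under its centre.
- carton_red: Bystander: white medicine carton with a red band, 60 x 110 x 50 mm; origin under its centre.
- pill_jar: Bystander: amber jar, 64 mm across, 85 mm high; origin under its centre.
- tape_roll: Bystander: cardboard-coloured tape roll lying flat, 96 mm across, 45 mm high; origin under its centre.
- marker: Bystander: white and blue marker pen, 133 mm long, lying; origin near its middle.
- mug: Bystander: blue mug, 80 mm across, 90 mm high; origin under its centre.
- stapler: Bystander: red stapler, 150 mm long, 43 mm high; origin under its centre.
There are look-alikes about, which are no part of the job. Several things look just like the handset: the one meant starts farthest to the robot's left. Several things have the shape of the cover; the one meant has the colours described above.

How it is judged (in metres and radians):
On the way:
1. the dust cover lies on the mat, the same way up (x of cover in the frame of mat between -0.07 and 0.07 m and y of cover in the frame of mat between -0.05 and 0.05 m and height (world z) of cover below 0.008 m and angle between cover's own z axis and vertical below 0.08 rad and linear speed of cover below 0.01 m/s), for 0.2 s.
At the end, for the whole second after the job is handed in: Cover at rest right way up on the mat, its middle within 70 (mat x) and 50 mm (mat y) of the mat's centre. Terminal released, screen up, head under the lip: within 3.5 mm of home along the cradle and in height, 6 mm across, 0.05 rad flat, 0.07 rad aligned, plunger at 1 to 8 mm (all of step 1 and x of handset in the frame of cradle between -0.0035 and 0.0035 m and y of handset in the frame of cradle between -0.006 and 0.006 m and z of handset in the frame of cradle between 0.027 and 0.0335 m and x of handset_head in the frame of cradle above 0.077 m and angle between the z axis of handset and the z axis of cradle, either way round below 0.05 rad and angle between the x axis of handset and the x axis of cradle, either way round below 0.07 rad and value of joint plunger between 0.001 and 0.008 m and linear speed of handset below 0.01 m/s); the robot touches nothing.
It fails at once if the terminal is forced: more than 100 N between it and the cradle or the plunger (contact force between handset and cradle above 100 N).
It fails at once if a bystander is moved more than 30 mm (distance of any of carton_green, carton_red, pill_jar, tape_roll, marker, mug, stapler from where it was at the start of the episode above 0.03 m).
It also fails if it takes over 64 s, if anything falls off the work surface, if the arm or the gripper's body presses on something with over 40 N, if the wrist force passes 120 N, or if a joint passes its speed limit or range.

ROBOT

A 7-joint arm with a two-finger parallel gripper is mounted at the origin on the work surface. World frame = base frame: x ahead of the robot, y to its left, z up, the work surface at z = 0. Lengths are in m, angles in degrees, forces in N, time in s.
With the tool pointing down it reaches from about 0.4 to 0.9 m from the base axis. Payload 5.5 kg.
Tool frame: the origin (TCP) lies midway between the tips of the shut fingers; the grasp point (between the pads) lies 19 mm behind it; z points along the fingers, y is the line along which they close (so a half turn about z gives the same grasp; the last joint's range is limited). The gripper opens to 85 mm and grips with 20 to 120 N. Pads are 22 mm wide; open, the fingers measure 114 mm over their backs; the gripper's body (76 mm by 85 mm) begins 54 mm behind the grasp point. The pads swing forward as they close: fully open they stand 13 mm farther back than shut.
Start: joints at [15.08, 28.699, -24.465, 88.831, 12.651, 65.22, -12.049], TCP at [0.65, 0, 0.231] pointing down, gripper open.
Joint ranges: [-164.97, 164.97], [-17.58, 116.51], [-87.97, 89.64], [11.32, 138.91], [-80.73, 260.73], [10.89, 115.49], [-147.41, 147.41]. Speed limits (degrees/s): [147.25, 147.25, 180, 180, 180, 180, 180].

INTERFACE

Orientations are given as [roll, pitch, yaw] about the fixed x, y, z axes, in that order (R = Rz(yaw) Ry(pitch) Rx(roll)).
In Python, from workcell import observe, capture, close_job gives the robot as it stands. The module is installed in compiled form; this text tells all that it offers.
- The arm moves only by the shell command python3 -m crank 'ROWS' [OPENING] [FORCE]. ROWS is JSON, one flat list of numbers, 6 for each row, row after row: the shift along the tool's x, y, z in units of 20 mm (1.0 is 20 mm), then the turn, a rotation vector about the tool's x, y, z in units of 0.12 rad (1.0 is 0.12 rad). In form: [x, y, z, ax, ay, az, x, y, z, ax, ay, az, ...]. A call has 1 to 5 rows; each row shifts and turns the commanded pose from where the row before left it, along the tool's axes as they then stand; what a row does not reach is not made up. A row lasts 1/12 s, in which the tool goes at most 41.7 mm and 7.16 degrees, less where a joint would pass 70% of its speed; a pose out of reach is approached as far as the arm can. A call with a number of a shift or a turn outside -1 to 1 is refused whole. A call with a gripper value outside its range is refused whole. OPENING is the finger opening in mm, from 0 to 85.4, set as the call begins (- or left out, the last holds). The fingers move at their own pace and stop on an object; FORCE is the grip in N (left out, the last holds). Time passes only in rows, so rows that do not move let the fingers close. It gives the time, the measured TCP pose, the force, the opening and the grip force at its end, in the units of the state.
- observe(): the state, without advancing time (a new reading comes with each control period).
- capture(name): name is "scene" or "side" or "wrist"; returns a dict with "color" (384x512x3 uint8, blue, green, red), "z_map" (384x512 float32, m along the optical axis (not along the pixel's ray), 0 where there is no reading), "vfov" (degrees; the focal length in pixels is half the picture's height over the tangent of half this angle, whatever the lens; pixels are square), "cx", "cy" (the principal point, pixels), "k1" (the pictures are not rectified: a ray, as slopes to the right and down, at radius r is drawn at 1 + k1 r^2 times it, then the intrinsics apply), "view" (4x4, takes a point from world to camera coordinates). Camera axes: x right, y up, looking along -z (the intrinsics and any distortion apply to the point x, -y, -z); pixel columns grow to the right and rows downward; lengths in m; the calibration is good to about 2 mm. A picture is of the moment at which its call begins.
- close_job(): hands the job in; it is judged then, once.
The state is a dict: "t": time; "joints": joint angles; "joint_velocities": joint speeds; "joint_torque": joint torques, N m; "position": TCP position; "tcp_rot": TCP orientation; "contact_force": force on the tool from outside, world axes, zero at the start; "moment": the same for the moment, N m; "grip_width": finger opening in m; "finger_force": force on a finger pad.
Only numpy, scipy, OpenCV 4.12 (cv2) and the standard library are available. Lean on these libraries where they do the work, as an engineer would, in place of code of your own. Each camera call takes 0.05 s, during which the arm holds its last target. There are 200 camera calls.

## Working session

There is one attempt and no reset: what is moved stays moved. The work goes in short steps, Python scripts to look and compute and a shell command to move; the robot and the scene stay as the last step left them, time stands still between calls to the robot, and variables do not carry over. Pictures are saved under pics/ and viewed, at most 10 in all, crops included, and the job is handed in when it is done.

```bash
mkdir -p pics; cat > h.py <<'E'
import numpy as np, cv2, pickle
from workcell import observe, capture, close_job
from scipy.spatial.transform import Rotation as R
def snap(n,f):
    c=capture(n); pickle.dump(c,open(f'pics/{f}.pkl','wb')); cv2.imwrite(f'pics/{f}.png',c['color']); return c
def load(f): return pickle.load(open(f'pics/{f}.pkl','rb'))
def ray(c,u,v):
    f=192/np.tan(np.radians(c['vfov']/2)); d=np.array([(u-c['cx'])/f,(v-c['cy'])/f]); s=d.copy()
    for _ in range(20): s=d/(1+c['k1']*(s@s))
    M=np.linalg.inv(c['view']); return M[:3,3], M[:3,:3]@np.array([s[0],-s[1],-1])
def at_z(c,u,v,z):
    o,d=ray(c,u,v); return o+d*(z-o[2])/d[2]
def depth(c,u,v):
    o,d=ray(c,u,v); return o+d*c['z_map'][int(round(v)),int(round(u))]
def cloud(c):
    f=192/np.tan(np.radians(c['vfov']/2)); v,u=np.mgrid[:384,:512]
    d=np.stack([(u-c['cx'])/f,(v-c['cy'])/f],-1); s=d.copy()
    for _ in range(20): s=d/(1+c['k1']*(s**2).sum(-1,keepdims=True))
    z=c['z_map']; P=np.stack([s[...,0]*z,-s[...,1]*z,-z],-1)
    M=np.linalg.inv(c['view']); Q=P@M[:3,:3].T+M[:3,3]; Q[z==0]=np.nan; return Q
def st():
    o=observe(); print({k:np.round(o[k],4).tolist() for k in ['t','position','tcp_rot','contact_force','grip_width','finger_force','joints']})
E
python3 - <<'E'
from h import *
a=snap('scene','s0');b=snap('side','d0');w=snap('wrist','w0');st()
for c in (a,b,w): print(c['vfov'],c['k1'],np.linalg.inv(c['view'])[:3,3])
im=np.zeros((600,800,3),np.uint8)
im[:300,:400]=cv2.resize(a['color'],(400,300));im[:300,400:]=cv2.resize(b['color'],(400,300));im[300:,:400]=cv2.resize(w['color'],(400,300))
cv2.imwrite('pics/all0.png',im)
E
```

```text
{'t': 0.15, 'position': [0.6495, -0.0, 0.2305], 'tcp_rot': [-179.9122, -0.0033, 90.0023], 'contact_force': [-0.4218, -0.4791, 0.5587], 'grip_width': 0.0851, 'finger_force': 0.0, 'joints': [15.0797, 28.7421, -24.4544, 88.878, 12.6502, 65.2205, -12.0486]}
52.42323995747424 0.03780278703064712 [1.1632378  0.63449595 0.60695931]
48.811622190633024 0.03420278377094949 [ 0.0813936  -0.95686853  0.76817407]
60.03709980216656 -0.09939011715280249 [0.65004629 0.07816348 0.37239916]
```

View pics/all0.png

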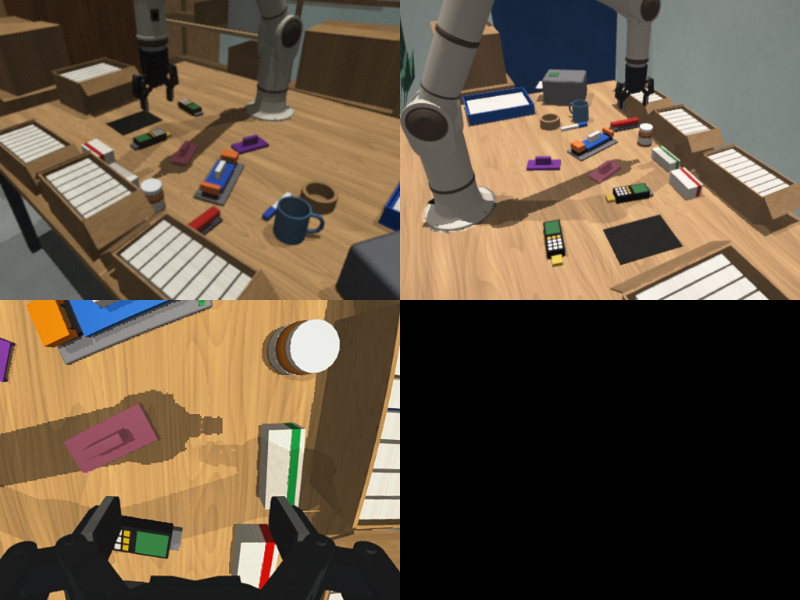

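The overview shows the cradle with the blue cover at about (615,165) in the side quadrant. The leftmost terminal is at about (630,193) there, the mat at (643,240), and the purple and pink covers are look-alikes. I'll segment by colour and depth next.

```bash
python3 - <<'E'
from h import *
W=800;H=600  # ortho map: 1.5mm/px, x 0.25..1.1 up? cols: y from +0.55 to -0.65 ; rows: x from 1.1 to 0.2
im=np.zeros((H,W,3),np.uint8); hz=np.full((H,W),-1.)
for n in ('d0','s0','w0'):
    c=load(n);Q=cloud(c).reshape(-1,3);C=c['color'].reshape(-1,3)
    u=((0.55-Q[:,1])/0.0015);v=((1.1-Q[:,0])/0.0015)
    ok=np.isfinite(u)&(u>0)&(u<W-2)&(v>0)&(v<H-2)&(Q[:,2]<0.15)&(Q[:,2]>-.02)
    for i in np.where(ok)[0]:
        a,b=int(u[i]),int(v[i])
        if Q[i,2]>hz[b,a]-.002: im[b:b+2,a:a+2]=C[i]; hz[b,a]=Q[i,2]
for k in range(-6,6): cv2.putText(im,f'{k/10}',(int((.55-k/10)/.0015),595),0,.35,(255,255,255))
for k in range(2,11): cv2.putText(im,f'{k/10}',(0,int((1.1-k/10)/.0015)),0,.35,(255,255,255))
cv2.imwrite('pics/ortho.png',im)
# colour segments
for n in ('d0','s0','w0'):
    c=load(n);Q=cloud(c);hsv=cv2.cvtColor(c['color'],cv2.COLOR_BGR2HSV)
    for nm,lo,hi in (('orange',(5,200,120),(14,255,255)),('blue',(102,150,90),(115,255,255)),('yellow',(22,200,100),(30,255,255))):
        m=cv2.inRange(hsv,lo,hi); k,L,S,ce=cv2.connectedComponentsWithStats(m)
        for i in range(1,k):
            if S[i,4]>25:
                q=Q[L==i]; q=q[np.isfinite(q[:,0])]; p=np.median(q,0)
                if 0.3<p[0]<1 and abs(p[1])<.6 and p[2]<.12: print(n,nm,S[i,4],ce[i].round(1),p.round(3),'zmax',q[:,2].max().round(3))
E
```

```text
d0 blue 44 [233.3 157.5] [0.584 0.353 0.017] zmax 0.022
d0 blue 220 [250.9 180.5] [0.566 0.151 0.034] zmax 0.04
s0 blue 420 [283.7 224.6] [0.571 0.178 0.035] zmax 0.038
s0 blue 189 [503.6 254.3] [0.321 0.586 0.053] zmax 0.063
s0 blue 114 [344.5 271.5] [0.589 0.362 0.02 ] zmax 0.022
w0 blue 2803 [137.1  16.1] [0.537 0.145 0.033] zmax 0.036
w0 yellow 61 [161.8 298.4] [ 0.542 -0.172  0.031] zmax 0.032
w0 yellow 58 [161.2 307.7] [ 0.539 -0.186  0.031] zmax 0.032
w0 yellow 54 [160.3 316.4] [ 0.537 -0.199  0.031] zmax 0.032
```

View pics/ortho.png

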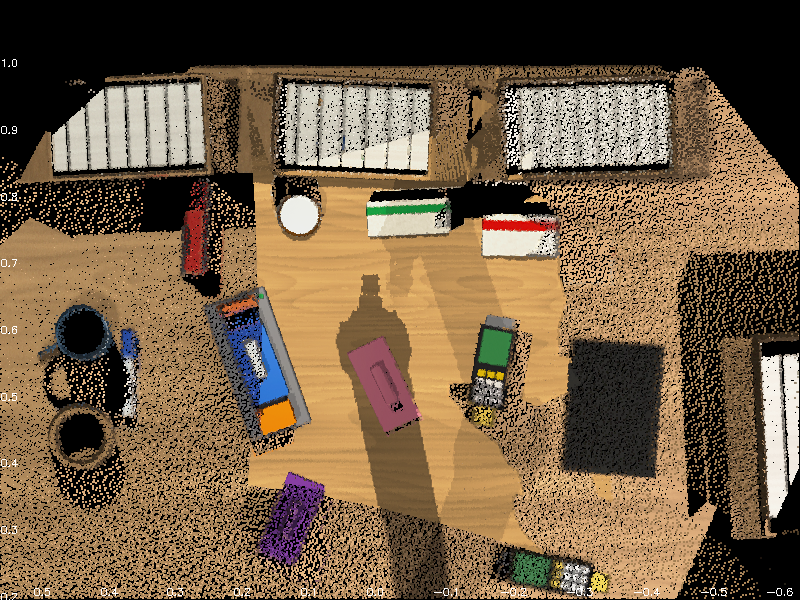

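The top view shows the cradle at about (0.55, 0.165), bridge end near the robot and yaw about 22°. The right terminal is at (0.55,-0.18), head away, and the mat is centred near (0.49,-0.365). I'll move the wrist camera over the cradle.

```bash
python3 -m crank '[0.9,-1,0,0,0,0,0.9,-1,0,0,0,0,0.9,-1,0,0,0,0,0.9,-1,0,0,0,0,0.9,-1,0,0,0,0]' 60; python3 -m crank '[0,0,0,0,0,0,0,0,0,0,0,0]'
python3 - <<'E'
from h import *
st();c=snap('wrist','w1'); cv2.imwrite('pics/w1b.png',cv2.resize(c['color'],(800,600),interpolation=cv2.INTER_CUBIC))
E
```

```text
t: 0.57
position: [0.5487, 0.0907, 0.231]
tcp_rot: [-180.0, 0.0, 90.0]
contact_force: [-0.0, 0.4, 0.3]
grip_width: 0.0598
finger_force: 0.0
t: 0.73
position: [0.549, 0.0914, 0.2315]
tcp_rot: [-180.0, 0.0, 90.2]
contact_force: [0.3, -0.1, 0.1]
grip_width: 0.06
finger_force: 0.0
{'t': 0.7333, 'position': [0.549, 0.0914, 0.2315], 'tcp_rot': [-179.9999, 0.0106, 90.1907], 'contact_force': [0.2606, -0.1293, 0.1191], 'grip_width': 0.06, 'finger_force': 0.0, 'joints': [10.4055, 19.4625, -27.8288, 102.4105, 10.2925, 60.6368, -20.9531]}
```

View pics/w1b.png

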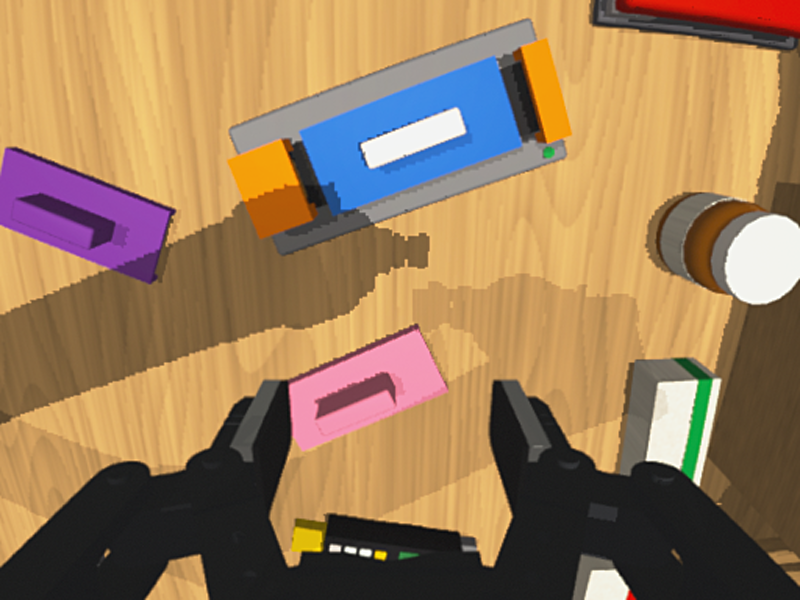

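The wrist picture shows the cradle with base corners near (231,129), (531,20), (566,155) and (281,254). The bar top is around (360,143)-(467,134), with the bridge on the left and the lip on the right. Next I'll fit these.

```bash
python3 - <<'E'
from h import *
s=1.5625
def rect(n,p): 
    r=cv2.minAreaRect((p[:,:2]*1000).astype(np.float32)); print(n,len(p),np.round(r,1) if 0 else [np.round(x,1) for x in r],'z',np.round(np.median(p[:,2]),4))
for nm in ('w1',):
    c=load(nm);Q=cloud(c);hsv=cv2.cvtColor(c['color'],cv2.COLOR_BGR2HSV)
    reg=(abs(Q[...,0]-.55)<.16)&(abs(Q[...,1]-.165)<.12)
    og=(hsv[...,0]>5)&(hsv[...,0]<16)&(hsv[...,1]>200)&reg
    z=Q[...,2]
    rect('bridge',Q[og&(Q[...,0]<.52)&(z>.045)]);rect('lip',Q[og&(Q[...,0]>.57)&(z>.045)])
    rect('bar',Q[reg&(z>.058)]);rect('cover',Q[reg&(z<.04)&(z>.028)&(hsv[...,0]>100)&(hsv[...,0]<116)&(hsv[...,1]>150)])
    rect('base',Q[reg&(z<.013)&(z>.006)])
print('base corners',[at_z(c,u/s,v/s,.01)[:2].round(4) for u,v in((231,129),(531,20),(566,155),(281,254))])
print('bar corners',[at_z(c,u/s,v/s,.066)[:2].round(4) for u,v in((360,143),(462,108),(467,134),(368,168))])
# two-view height check of bar: depth in scene & side
for n in ('d0','s0'):
    c=load(n);Q=cloud(c);q=Q[(abs(Q[...,0]-.555)<.04)&(abs(Q[...,1]-.17)<.04)&(Q[...,2]>.05)&(c['color'].min(-1)>120)]
    if len(q): rect(n+' white bar',q)
# handset & mat from all views
for n in ('d0','s0','w0'):
    c=load(n);Q=cloud(c)
    q=Q[(abs(Q[...,0]-.55)<.11)&(abs(Q[...,1]+.18)<.07)&(Q[...,2]>.024)&(Q[...,2]<.04)]
    rect(n+' handset',q)
    q=Q[(abs(Q[...,0]-.49)<.16)&(abs(Q[...,1]+.365)<.12)&(abs(Q[...,2])<.02)&(c['color'].max(-1)<60)]
    if len(q)>50: rect(n+' mat',q)
E
```

```text
bridge 1004 [array([476.1, 135. ]), array([36.7, 50. ]), np.float64(19.7)] z 0.0543
lip 133 [array([634. , 192.1]), array([ 1.6, 55.8]), np.float64(20.0)] z 0.0486
bar 34517 [array([543.8, 113.8]), array([128.5, 105.1]), np.float64(18.9)] z 0.2978
cover 6477 [array([562.5, 166.4]), array([132.3,  57.5]), np.float64(20.7)] z 0.0334
base 6962 [array([555.1, 163.8]), array([346.1,  96.5]), np.float64(19.5)] z 0.0094
base corners [array([0.4414, 0.1721]), array([0.6404, 0.242 ]), array([0.6704, 0.156 ]), array([0.4712, 0.085 ])]
bar corners [array([0.5321, 0.1633]), array([0.5898, 0.1831]), array([0.5932, 0.1688]), array([0.5366, 0.1492])]
d0 white bar 66 [array([562.5, 163.8]), array([64.8, 18.6]), np.float64(24.8)] z 0.0646
s0 white bar 104 [array([562.7, 169.3]), array([59. , 15.5]), np.float64(19.9)] z 0.0666
d0 handset 610 [array([ 549.1, -188.9]), array([ 56.8, 119.9]), np.float64(78.9)] z 0.0305
d0 mat 3628 [array([ 487.6, -370.6]), array([139.3, 195.9]), np.float64(85.5)] z 0.0018
s0 handset 433 [array([ 551.3, -184.4]), array([ 58.8, 122.7]), np.float64(78.3)] z 0.031
s0 mat 1013 [array([ 490.1, -366.2]), array([136.2, 195.9]), np.float64(85.8)] z 0.0037
w0 handset 2390 [array([ 564.8, -190.3]), array([54.2, 91.6]), np.float64(79.0)] z 0.0298
w0 mat 201 [array([ 471.3, -323.9]), array([170.3,  26. ]), np.float64(16.2)] z 0.0024
```

```bash
python3 -m crank '[0.93,0.18,0,0,0,0,0.93,0.18,0,0,0,0,0.93,0.18,0,0,0,0,0.93,0.18,0,0,0,0]' 60 >/dev/null
python3 -m crank '[0,0,0.7,0,0,0.95,0,0,0.7,0,0,0.95,0,0,0.7,0,0,0.95,0,0,0.7,0,0,0.95,0,0,0.7,0,0,0.95]'>/dev/null
python3 -m crank '[0,0,0.7,0,0,0.95,0,0,0.7,0,0,0.95,0,0,0.7,0,0,0.95,0,0,0.7,0,0,0.95,0,0,0.7,0,0,0.95]' >/dev/null
python3 -m crank '[0,0,0,0,0,0.77,0,0,0,0,0,0,0,0,0,0,0,0]'
```

```text
t: 2.2
position: [0.5653, 0.1635, 0.0909]
tcp_rot: [180.0, 0.0, 19.5]
contact_force: [-0.5, 0.0, -0.7]
grip_width: 0.06
finger_force: 0.0
```

```bash
python3 -m crank '[0,-0.16,0.7,0,0,0,0,0,0.7,0,0,0,0,0,0.7,0,0,0,0,0,0.4,0,0,0,0,0,0,0,0,0]' 
python3 -m crank '[0,0,0,0,0,0,0,0,0,0,0,0,0,0,0,0,0,0,0,0,0,0,0,0,0,0,0,0,0,0]' 5 40
python3 -m crank '[0,0,0,0,0,0,0,0,0,0,0,0]' 
python3 -m crank '[0,0,-0.5,0,0,0,0,0,-1,0,0,0,0,0,-1,0,0,0,0,0,-1,0,0,0,0,0,-1,0,0,0]'
```

```text
t: 2.62
position: [0.5627, 0.1666, 0.0399]
tcp_rot: [-180.0, 0.1, 19.5]
contact_force: [-0.1, -0.6, 0.2]
grip_width: 0.0597
finger_force: 0.0
t: 3.03
position: [0.5643, 0.1678, 0.0424]
tcp_rot: [180.0, -0.1, 19.4]
contact_force: [-0.0, -0.2, 4.8]
grip_width: 0.0154
finger_force: 41.4
t: 3.2
position: [0.5643, 0.1677, 0.0424]
tcp_rot: [180.0, -0.1, 19.4]
contact_force: [0.1, 0.2, 6.0]
grip_width: 0.0147
finger_force: 41.6
t: 3.62
position: [0.5628, 0.1674, 0.1325]
tcp_rot: [-180.0, 0.0, 19.4]
contact_force: [0.2, -0.2, -0.4]
grip_width: 0.0154
finger_force: 40.7
```

```bash
python3 -m crank '[-0.5,0.96,0,0,0,0,-0.5,0.96,0,0,0,0,-0.5,0.96,0,0,0,0,-0.5,0.96,0,0,0,0,-0.5,0.96,0,0,0,0]' 
for i in 1 2 3; do python3 -m crank '[-0.5,0.96,0,0,0,0,-0.5,0.96,0,0,0,0,-0.5,0.96,0,0,0,0,-0.5,0.96,0,0,0,0,-0.5,0.96,0,0,0,0]' >/dev/null; done
python3 -m crank '[-0.5,0.96,0,0,0,0,-0.5,0.96,0,0,0,0,-0.5,0.96,0,0,0,0,-0.4,0.96,0,0,0,0,0,0,0,0,0,0]'
python3 -c "
from h import *
st();c=snap('wrist','w2');d=snap('side','d2');s=snap('scene','s2')
cv2.imwrite('pics/c2.png',np.hstack([c['color'],d['color'][100:,150:438]])[:384,:800])" 2>&1 | tail -3
```

```text
t: 4.03
position: [0.5474, 0.0594, 0.1318]
tcp_rot: [-180.0, 0.0, 19.4]
contact_force: [0.6, 0.0, 0.7]
grip_width: 0.0151
finger_force: 40.7
t: 5.7
position: [0.4898, -0.3519, 0.1318]
tcp_rot: [179.8, 0.1, 19.0]
contact_force: [-0.2, -0.8, 0.3]
grip_width: 0.0152
finger_force: 40.7
           ~~~~~~~~~~~~~~~^^^^^^^^^^^^^^^^^^^^^^^^^^^^^^^^^^^^^^^
ValueError: all the input array dimensions except for the concatenation axis must match exactly, but along dimension 0, the array at index 0 has size 384 and the array at index 1 has size 284
{'t': 5.7, 'position': [0.4898, -0.3519, 0.1318], 'tcp_rot': [179.8309, 0.083, 19.0482], 'contact_force': [-0.2344, -0.8418, 0.3485], 'grip_width': 0.0152, 'finger_force': 40.7199, 'joints': [35.9864, 28.3933, -3.8402, 101.2873, 2.5925, 50.3209, -39.9979]}
```

```bash
python3 -m crank '[-0.28,0.8,0,0,0,0,0,0,1,0,0,0,0,0,1,0,0,0,0,0,1,0,0,0,0,0,1,0,0,0]' 
python3 -m crank '[0,0,0.6,0,0,0,0,0,0.4,0,0,0,0,0,0.15,0,0,0,0,0,0,0,0,0]'
python3 -m crank '[0,0,0.1,0,0,0,0,0,0,0,0,0]'
```

```text
t: 6.27
position: [0.4926, -0.3611, 0.0508]
tcp_rot: [-180.0, -0.0, 19.5]
contact_force: [0.7, 0.1, -0.7]
grip_width: 0.0149
finger_force: 40.8
t: 6.6
position: [0.4919, -0.3625, 0.0281]
tcp_rot: [-180.0, 0.0, 19.4]
contact_force: [0.4, -0.4, -0.0]
grip_width: 0.0151
finger_force: 40.8
t: 6.77
position: [0.4925, -0.3635, 0.0272]
tcp_rot: [179.9, -0.1, 19.4]
contact_force: [0.4, 0.4, -0.7]
grip_width: 0.0152
finger_force: 40.8
```

```bash
python3 -m crank '[0,0,0.1,0,0,0,0,0,0.1,0,0,0,0,0,0,0,0,0]' 
python3 -m crank '[0,0,0.08,0,0,0,0,0,0,0,0,0]'
```

```text
t: 7.02
position: [0.4925, -0.3637, 0.0234]
tcp_rot: [179.9, -0.1, 19.4]
contact_force: [-1.8, 1.2, 4.4]
grip_width: 0.0151
finger_force: 41.5
t: 7.18
position: [0.4925, -0.3637, 0.0234]
tcp_rot: [179.9, -0.0, 19.4]
contact_force: [-4.3, 2.8, 16.9]
grip_width: 0.015
finger_force: 43.2
```

```bash
python3 -m crank '[0,0,-0.15,0,0,0,0,0,0,0,0,0,0,0,0,0,0,0,0,0,0,0,0,0,0,0,0,0,0,0]' 60 40
python3 -m crank '[0,0,-0.5,0,0,0,0,0,-1,0,0,0,0,0,-1,0,0,0,0,0,-1,0,0,0,0,0,-1,0,0,0]' >/dev/null
python3 -m crank '[0,0,-1,0,0,0,0,0,-1,0,0,0,0,0,-1,0,0,0,0,0,-1,0,0,0,0,0,-1,0,0,0]' >/dev/null
python3 -m crank '[0.18,-0.98,-0.2,0,0,0,0.18,-0.98,-0.2,0,0,0,0.18,-0.98,0,0,0,0,0.18,-0.98,0,0,0,0,0.18,-0.98,0,0,0,0]' >/dev/null
python3 -m crank '[0.18,-0.98,0,0,0,0,0.18,-0.98,0,0,0,0,0.18,-0.98,0,0,0,0,0.18,-0.98,0,0,0,0,0.18,-0.98,0,0,0,0]' >/dev/null
python3 -m crank '[0,0,0,0,0,0.9,0,0,0,0,0,0.9,0,0,0,0,0,0.9,0,0,0,0,0,0.9,0,0,0,0,0,0.84]' 85
python3 -m crank '[0,0,0,0,0,0,0,0,0,0,0,0]' >/dev/null
python3 - <<'E'
from h import *
st();c=snap('wrist','w3');s=snap('scene','s3');d=snap('side','d3')
cv2.imwrite('pics/c3.png',np.hstack([cv2.resize(c['color'],(533,400)),cv2.resize(d['color'][210:350,290:384],(267,400))]))
def rect(n,p):
    r=cv2.minAreaRect((p[:,:2]*1000).astype(np.float32)); print(n,len(p),[np.round(x,1) for x in r],'z',np.round(np.median(p[:,2]),4))
for n,c in (('w',c),('s',s),('d',d)):
    Q=cloud(c);x,y,z=Q[...,0],Q[...,1],Q[...,2];hsv=cv2.cvtColor(c['color'],cv2.COLOR_BGR2HSV)
    reg=(abs(x-.55)<.12)&(abs(y+.18)<.07)
    rect(n+' body',Q[reg&(z>.024)&(z<.037)])
    q=Q[reg&(z>.006)&(z<.016)&(x<.52)&(hsv[...,0]>20)&(hsv[...,0]<32)&(hsv[...,1]>150)]
    if len(q)>10: rect(n+' toe',q)
    q=Q[(abs(x-.49)<.1)&(abs(y+.365)<.09)&(z>.01)&(z<.02)]
    if len(q)>10: rect(n+' coverplate',q)
E
```

```text
t: 7.6
position: [0.4917, -0.3631, 0.0234]
tcp_rot: [-180.0, 0.0, 19.4]
contact_force: [-0.3, 0.1, 0.3]
grip_width: 0.0602
finger_force: 0.0
t: 9.68
position: [0.4606, -0.1663, 0.2223]
tcp_rot: [180.0, -0.0, -11.4]
contact_force: [0.3, 0.4, -0.0]
grip_width: 0.0849
finger_force: 0.0
{'t': 9.85, 'position': [0.4607, -0.1663, 0.2221], 'tcp_rot': [179.9941, -0.0235, -10.9529], 'contact_force': [-0.591, 0.564, 0.0269], 'grip_width': 0.0847, 'finger_force': 0.0, 'joints': [21.8248, 11.2752, -5.7715, 112.4555, 1.3586, 56.3085, -85.5422]}
w body 6889 [array([ 550.1, -187.6]), array([ 52.2, 120.3]), np.float64(80.3)] z 0.0299
w toe 624 [array([ 475.8, -174.9]), array([27.8, 25.9]), np.float64(81.6)] z 0.0115
w coverplate 4962 [array([ 490.5, -365.2]), array([131.5,  60. ]), np.float64(18.4)] z 0.0144
s body 431 [array([ 550.9, -184.2]), array([ 58.1, 123.4]), np.float64(80.8)] z 0.0311
s toe 30 [array([ 470.4, -170.3]), array([31.4, 17.2]), np.float64(61.8)] z 0.012
s coverplate 268 [array([ 491.9, -363.1]), array([138.6,  62.7]), np.float64(18.7)] z 0.0155
d body 599 [array([ 549.4, -188.9]), array([ 55.2, 119. ]), np.float64(80.1)] z 0.0305
d toe 86 [array([ 477.4, -177.7]), array([31.8, 29.1]), np.float64(78.8)] z 0.0114
d coverplate 785 [array([ 490.3, -365.5]), array([132.7,  60.1]), np.float64(18.5)] z 0.0136
```

View pics/c3.png

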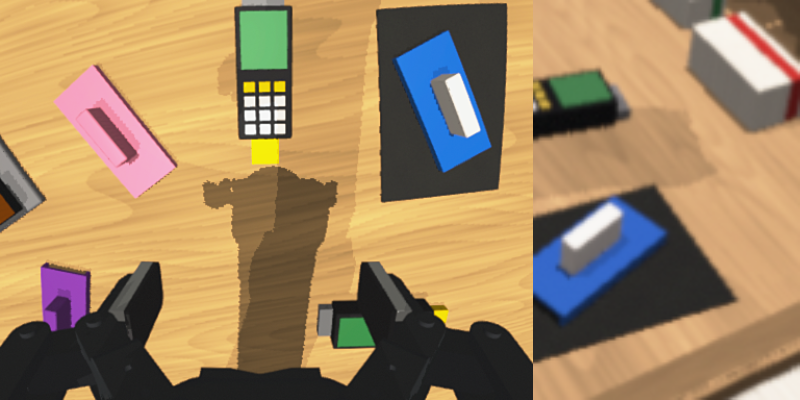

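The cover lies flat on the mat. The terminal's body centre is (0.550,-0.187), yaw -9.7°. Next is the grasp.

```bash
python3 -m crank '[0.92,0.03,0.5,0,0,-0.18,0.92,0.03,0.5,0,0,0,0.92,0.03,0.5,0,0,0,0.92,0.03,0.5,0,0,0,0.92,0.03,0.5,0,0,0]' 85
python3 -m crank '[0,0,1,0,0,0,0,0,1,0,0,0,0,0,1,0,0,0,0,0,1,0,0,0,0,0,1,0,0,0]'
python3 -m crank '[0,0,1,0,0,0,0,0,1,0,0,0,0,0,0.5,0,0,0,0,0,0,0,0,0,0,0,0,0,0,0]'
```

```text
t: 10.42
position: [0.5516, -0.1858, 0.1712]
tcp_rot: [-180.0, -0.0, -9.8]
contact_force: [1.0, -0.0, 0.8]
grip_width: 0.085
finger_force: 0.0
t: 10.83
position: [0.5507, -0.1856, 0.0707]
tcp_rot: [-180.0, 0.0, -9.8]
contact_force: [-0.7, 0.3, 0.1]
grip_width: 0.0846
finger_force: 0.0
t: 11.25
position: [0.5506, -0.1855, 0.0215]
tcp_rot: [-180.0, 0.1, -9.9]
contact_force: [1.3, -0.6, 0.0]
grip_width: 0.0847
finger_force: 0.0
```

```bash
python3 -m crank '[0,0.07,0.3,0,0,0,0,0,0.3,0,0,0,0,0,0,0,0,0]'
python3 -m crank '[0,0,0,0,0,0,0,0,0,0,0,0,0,0,0,0,0,0,0,0,0,0,0,0,0,0,0,0,0,0]' 40 60
python3 -m crank '[0,0,0,0,0,0,0,0,0,0,0,0,0,0,0,0,0,0]'
```

```text
t: 11.5
position: [0.5504, -0.1871, 0.0095]
tcp_rot: [180.0, -0.0, -9.9]
contact_force: [-0.1, 0.4, -0.2]
grip_width: 0.0849
finger_force: 0.0
t: 11.92
position: [0.5512, -0.187, 0.0105]
tcp_rot: [180.0, -0.1, -9.9]
contact_force: [-0.0, 0.3, 5.6]
grip_width: 0.0507
finger_force: 64.0
t: 12.17
position: [0.5512, -0.187, 0.0105]
tcp_rot: [180.0, -0.1, -9.9]
contact_force: [-0.3, -0.1, 5.9]
grip_width: 0.0508
finger_force: 64.1
```

```bash
cat >> h.py <<'E'
CO=np.array([.5652,.1668,0]); CY=19.6; G=np.array([.007,0,.0105])  # cradle pose; TCP in handset frame
def plan(xt,zt,th,co=None,cy=CY,g=None,yt=0):
    co=CO if co is None else co; g=G if g is None else g
    Rc=R.from_euler('z',cy,degrees=True); Rh=Rc*R.from_euler('y',-th,degrees=True)
    toe=co+Rc.apply([xt,yt,zt]); p=toe+Rh.apply(g-np.array([-.082,0,0]))
    Rt=Rh*R.from_euler('x',180,degrees=True)
    o=observe(); r0=R.from_euler('xyz',o['tcp_rot'],degrees=True)
    print('target',p.round(4),Rt.as_euler('xyz',degrees=True).round(2),'shift units (current tool axes)',(r0.inv().apply(p-o['position'])/.02).round(2),'turn units',((r0.inv()*Rt).as_rotvec()/.12).round(2))
def where(g=None,co=None,cy=CY):
    g=G if g is None else g; co=CO if co is None else co
    o=observe(); r0=R.from_euler('xyz',o['tcp_rot'],degrees=True)*R.from_euler('x',180,degrees=True)
    Rc=R.from_euler('z',cy,degrees=True)
    f=lambda q:(Rc.inv().apply(np.array(o['position'])+r0.apply(np.array(q)-g)-co)*1000).round(1)
    print('toe',f([-.082,0,0]),'head',f([.082,0,0]),'rel rot',(Rc.inv()*r0).as_euler('xyz',degrees=True).round(2),'F',Rc.inv().apply(o['contact_force']).round(1))
E
python3 -m crank '[0,0,-0.6,0,0,0,0,0,-1,0,0,0,0,0,-1,0,0,0,0,0,-1,0,0,0,0,0,-1,0,0,0]' >/dev/null
python3 -m crank '[0,0,-1,0,0,0,0,0,-1,0,0,0,0,0,-1,0,0,0,0,0,0,0,0,0,0,0,0,0,0,0]'
python3 -c "
from h import *
plan(-.05,.08,13)"
```

```text
t: 13.0
position: [0.551, -0.1871, 0.1629]
tcp_rot: [180.0, -0.1, -9.9]
contact_force: [0.4, -0.8, -2.6]
grip_width: 0.0507
finger_force: 63.3
target [0.5976 0.1783 0.1103] [180.  -13.   19.6] shift units (current tool axes) [ -0.86 -18.4    2.62] turn units [ 0.49  1.83 -4.27]
```

```bash

for i in 1 2 3; do python3 -m crank '[-0.045,-0.97,0,0,0,0,-0.045,-0.97,0,0,0,0,-0.045,-0.97,0,0,0,0,-0.045,-0.97,0,0,0,0,-0.045,-0.97,0,0,0,0]' >/dev/null; done
python3 -m crank '[-0.045,-0.97,0,0,0,0,-0.045,-0.97,0,0,0,0,-0.045,-0.97,0,0,0,0,-0.045,-0.97,0,0,0,0,0,0,0,0,0,0]'
python3 -m crank '[0,0,0,0,0,-0.86,0,0,0,0,0,-0.86,0,0,0,0,0,-0.86,0,0,0,0,0,-0.86,0,0,0,0,0,-0.83]' >/dev/null
python3 -m crank '[0,0,0,0,0.63,0,0,0,0,0,0.63,0,0,0,0,0,0.63,0,0,0,0,0,0,0,0,0,0,0,0,0]'
python3 - <<'E'
from h import *
plan(-.05,.08,13);where()
s=snap('scene','s4');d=snap('side','d4');w=snap('wrist','w4')
A=cv2.resize(s['color'][130:290,180:380],(500,400)); B=cv2.resize(d['color'][110:230,190:280],(300,400)); cv2.imwrite('pics/c4.png',np.hstack([A,B]))
E
```

```text
t: 14.67
position: [0.5952, 0.185, 0.1598]
tcp_rot: [-179.9, 0.2, -9.6]
contact_force: [-0.3, 1.2, -1.8]
grip_width: 0.0509
finger_force: 63.3
t: 15.5
position: [0.595, 0.1777, 0.1602]
tcp_rot: [180.0, -12.7, 19.4]
contact_force: [0.7, -0.2, -2.1]
grip_width: 0.0506
finger_force: 63.3
target [0.5976 0.1783 0.1103] [180.  -13.   19.6] shift units (current tool axes) [-0.42  0.01  2.47] turn units [ 0.01  0.04 -0.02]
toe [-52.8   0.5 130.4] head [1.072e+02 1.000e-01 1.664e+02] rel rot [ -0.03 -12.69  -0.16] F [ 0.6 -0.4 -2.1]
```

View pics/c4.png

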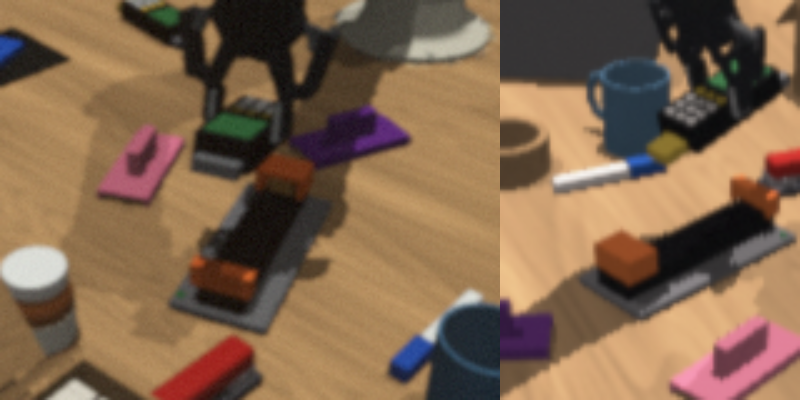

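The picture shows the terminal held head up above the empty cradle, with the toe still to come down ahead of the bridge. I'll check the pose in the hand and the cradle from depth.

```bash
python3 - <<'E'
from h import *
o=observe();Rh=R.from_euler('xyz',o['tcp_rot'],degrees=True)*R.from_euler('x',180,degrees=True)
Rc=R.from_euler('z',CY,degrees=True)
pc=lambda a:np.round(np.percentile(a,[1,10,50,90,99])*1000,1)
for n in ('s4','d4','w4'):
    c=load(n);Q=cloud(c);hsv=cv2.cvtColor(c['color'],cv2.COLOR_BGR2HSV)
    h=Rh.inv().apply((Q-o['position']).reshape(-1,3)).reshape(Q.shape)+G
    k=Rc.inv().apply((Q-CO).reshape(-1,3)).reshape(Q.shape)
    inb=(abs(h[...,0])<.1)&(abs(h[...,1])<.05)&(h[...,2]>-.02)&(h[...,2]<.06)
    hh,ss,v=hsv[...,0],hsv[...,1],hsv[...,2]
    g=inb&(hh>45)&(hh<80)&(ss>80); y=inb&(hh>18)&(hh<34)&(ss>100)&(h[...,0]<-.045)
    tp=inb&(h[...,2]>.024)&(h[...,2]<.036)&(abs(h[...,1])<.02)
    for m,t in((g,'green'),(y,'yellow'),(tp,'top')):
        if m.sum()>8: 
            print(n,t,m.sum(),*[pc(h[m][:,i]) for i in range(3)])
            if t!='yellow':
                A=np.c_[h[m][:,:2],np.ones(m.sum())]; print('   slope',np.linalg.lstsq(A,h[m][:,2],rcond=None)[0].round(4))
    bed=(abs(k[...,0])<.06)&(abs(k[...,1])<.018)&(abs(k[...,2]-.03)<.008)
    if bed.sum()>20: print(n,'bed z',pc(k[bed][:,2]))
    og=(hh<16)&(hh>3)&(ss>170)&(abs(k[...,1])<.05)&(abs(k[...,0])<.13)&(k[...,2]>.03)
    for sg in(-1,1):
        m=og&(k[...,0]*sg>.05)
        if m.sum()>20: print(n,'orange',sg,m.sum(),*[pc(k[m][:,i]) for i in range(3)])
E
```

```text
s4 green 194 [ 2.   9.5 34.9 56.9 61.3] [-22.6 -16.8   0.9  18.   22. ] [28.9 29.6 30.3 31.1 31.4]
   slope [-0.0035  0.0021  0.0304]
s4 top 343 [-50.6 -33.5  23.1  61.7  64.1] [-19.2 -15.6  -0.1  15.   19.3] [24.5 28.3 30.4 31.5 32.2]
   slope [-0.0254 -0.0007  0.0306]
s4 bed z [28.6 29.5 30.9 32.  33. ]
s4 orange -1 248 [-112.6 -105.6  -85.4  -76.3  -73.7] [-20.8 -17.    7.4  27.4  28.8] [31.3 38.1 54.8 56.7 58.1]
s4 orange 1 314 [64.4 77.  88.1 90.1 91.5] [-25.7 -19.    6.   27.3  31.1] [ 30.5  34.8  49.2  54.6 162.9]
d4 green 31 [-1.7  7.6 16.  51.3 56.6] [-24.9 -19.    7.8  19.   24.7] [27.  28.4 30.  31.5 49.5]
   slope [-0.1011 -0.1608  0.0338]
d4 yellow 85 [-85.  -83.  -70.2 -55.7 -54.1] [-18.1 -16.1  -6.8   9.2  15.4] [ 1.5  4.2 10.5 13.6 16.1]
d4 top 167 [-55.5 -51.5 -21.1  15.1  54.8] [-19.3 -14.4   2.5  16.1  19.9] [24.9 27.3 30.  31.9 33.9]
   slope [0.0054 0.0065 0.0298]
d4 bed z [25.5 28.  29.9 31.7 33. ]
d4 orange -1 191 [-114.6 -112.9 -103.6  -82.9  -76.8] [-28.4 -26.5 -11.1  13.8  22.6] [30.5 34.5 51.  55.5 57.4]
d4 orange 1 81 [70.5 72.8 76.7 83.7 85.7] [-31.4 -27.6  -7.2  17.4  23.9] [30.8 32.4 47.3 54.3 55.8]
w4 green 12528 [10.2 15.8 37.3 56.  59.9] [-21.5 -17.7  -0.9  16.1  19.9] [28.6 29.2 29.9 30.7 31.3]
   slope [-0.0011  0.0002  0.03  ]
w4 top 20842 [-34.1 -21.   24.8  58.7  65. ] [-19.6 -15.9  -0.1  15.9  19.6] [27.4 28.9 29.9 30.9 31.7]
   slope [-0.0074 -0.0015  0.03  ]
```

```bash
python3 -c "
from h import *
plan(-.066,.042,13)"
```

```text
target [0.5825 0.173  0.0723] [180.  -13.   19.6] shift units (current tool axes) [-1.82  0.05  4.18] turn units [ 0.    0.01 -0.02]
```

```bash
python3 -m crank '[-0.36,0,0.84,0,0,0,-0.36,0,0.84,0,0,0,-0.36,0,0.83,0,0,0,-0.36,0,0.83,0,0,0,-0.36,0,0.83,0,0,0]'>/dev/null; python3 -m crank '[0,0,0,0,0,0,0,0,0,0,0,0]' >/dev/null
python3 -c "
from h import *
where();plan(-.068,.032,13)
d=snap('side','d5');w=snap('wrist','w5');s=snap('scene','s5')
A=cv2.resize(s['color'][180:290,220:340],(436,400)); B=cv2.resize(d['color'][140:220,200:272],(360,400)); cv2.imwrite('pics/c5.png',np.hstack([A,B]))"
```

```text
toe [-66.7   1.4  41.3] head [93.2  1.1 77.8] rel rot [ 1.000e-02 -1.285e+01 -1.300e-01] F [ 0.8 -0.3 -0.8]
target [0.5806 0.1723 0.0623] [180.  -13.   19.6] shift units (current tool axes) [-0.17  0.06  0.43] turn units [ 0.    0.02 -0.02]
```

View pics/c5.png

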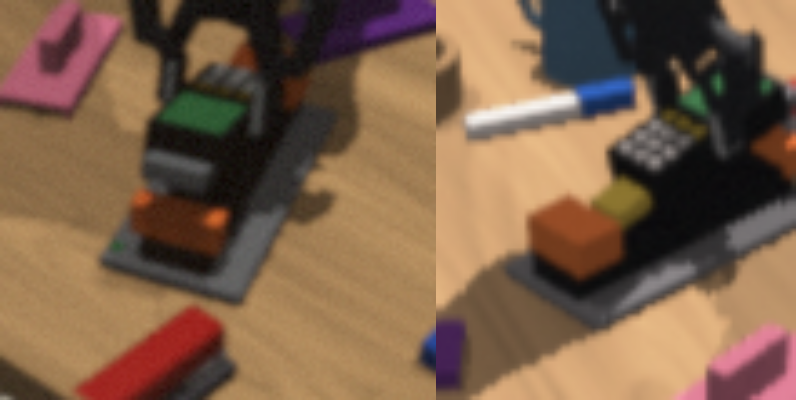

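The toe stands just ahead of and above the bridge opening, in line with it, and the head is above the lip. I'll lower and feel for the bed.

```bash
python3 -m crank '[-0.1,0.06,0.2,0,0,0,-0.07,0,0.15,0,0,0,0,0,0,0,0,0]'; python3 -c "
from h import *
where()"; python3 -m crank '[-0.03,0,0.1,0,0,0,0,0,0,0,0,0]'; python3 -c "
from h import *
where()"
```

```text
t: 16.63
position: [0.5801, 0.1715, 0.0645]
tcp_rot: [180.0, -13.0, 19.4]
contact_force: [-0.8, -0.5, -2.4]
grip_width: 0.0509
finger_force: 63.2
toe [-68.7  -0.3  34.3] head [91.1 -0.8 71.1] rel rot [-1.000e-02 -1.296e+01 -1.600e-01] F [-0.9 -0.2 -2.4]
t: 16.8
position: [0.5801, 0.1718, 0.0625]
tcp_rot: [180.0, -13.0, 19.5]
contact_force: [-0.7, 0.3, -2.9]
grip_width: 0.0506
finger_force: 63.2
toe [-68.7  -0.   32.3] head [91.2 -0.4 69.1] rel rot [ -0.   -12.98  -0.14] F [-0.6  0.5 -2.9]
```

```bash
python3 -m crank '[-0.01,0,0.05,0,0,0,0,0,0,0,0,0]' >/dev/null; python3 -c "
from h import *
where()"; python3 -m crank '[-0.24,0,-0.056,0,0,0,-0.24,0,-0.056,0,0,0,0,0,0,0,0,0]'>/dev/null; python3 -c "
from h import *
where()"; python3 -m crank '[-0.15,0,-0.034,0,0,0,0,0,0,0,0,0]'>/dev/null; python3 -c "
from h import *
where()"
```

```text
toe [-68.4   0.1  31.3] head [91.4 -0.3 68.2] rel rot [  0.   -12.99  -0.14] F [ 0.3 -0.7 -2.7]
toe [-77.2   0.1  32. ] head [82.5 -0.2 69.4] rel rot [ 1.000e-02 -1.318e+01 -1.300e-01] F [ 5.1 -0.8 -2.5]
toe [-79.    0.2  32.3] head [80.6 -0.2 70. ] rel rot [  0.02 -13.28  -0.14] F [ 5.6 -0.7 -3.2]
```

```bash
python3 -m crank '[-0.15,0,0,0,0,0,-0.15,0,0,0,0,0,0,0,0,0,0,0]'>/dev/null; python3 -c "
from h import *
where()"; python3 -m crank '[-0.15,0,-0.02,0,0,0,-0.15,0,-0.03,0,0,0,0,0,0,0,0,0]'>/dev/null; python3 -c "
from h import *
where()"
```

```text
toe [-83.2   0.2  31.6] head [76.3 -0.2 69.8] rel rot [  0.02 -13.45  -0.13] F [ 7.9 -0.1 -0.2]
toe [-87.8   0.2  31.8] head [71.6 -0.2 70.4] rel rot [  0.03 -13.6   -0.13] F [ 9.6 -0.  -0.4]
```

```bash
python3 -m crank '[-0.15,0,-0.034,0,0,0,-0.13,0,-0.03,0,0,0,0,0,0,0,0,0]'>/dev/null; python3 -c "
from h import *
where();plan(-.0925,.031,13.6);plan(-.0925,.031,8);plan(-.0925,.031,3);plan(-.0925,.031,0)"
```

```text
toe [-92.3   0.3  32.1] head [67.  -0.1 71.1] rel rot [  0.04 -13.73  -0.12] F [11.3 -0.7 -1.1]
target [0.5572 0.164  0.0621] [180.  -13.6  19.6] shift units (current tool axes) [-0.02  0.    0.06] turn units [-0.   -0.02 -0.02]
target [0.5597 0.1648 0.0538] [180.   -8.   19.6] shift units (current tool axes) [0.01 0.   0.5 ] turn units [-0.   -0.83 -0.02]
target [0.5613 0.1654 0.0461] [180.   -3.   19.6] shift units (current tool axes) [-0.    0.    0.89] turn units [-0.   -1.56 -0.02]
target [0.5619 0.1656 0.0415] [180.    0.   19.6] shift units (current tool axes) [-0.03  0.    1.12] turn units [-0.   -2.   -0.02]
```

```bash
python3 -m crank '[0,0,0.22,0,-0.4,0,0,0,0.24,0,-0.43,0,0,0,0,0,0,0]'>/dev/null; python3 -c "
from h import *
where();plan(-.0925,.031,3.5)"
```

```text
toe [-91.1   0.2  31.4] head [71.3 -0.2 54.2] rel rot [ 0.05 -7.99 -0.14] F [12.2 -0.8 -0.3]
target [0.5611 0.1654 0.0469] [180.   -3.5  19.6] shift units (current tool axes) [-0.05  0.    0.36] turn units [-0.   -0.65 -0.02]
```

```bash
python3 -m crank '[-0.06,0,0.18,0,-0.32,0,0,0,0.16,0,-0.32,0,0,0,0,0,0,0]'>/dev/null; python3 -c "
from h import *
where();plan(-.0925,.031,0)
d=snap('side','d6');w=snap('wrist','w6');s=snap('scene','s6')
A=cv2.resize(s['color'][190:290,220:320],(400,400)); B=cv2.resize(d['color'][140:220,200:280],(400,400)); cv2.imwrite('pics/c6.png',np.hstack([A,B]))"
```

```text
toe [-93.2   0.2  30.9] head [70.4 -0.2 41.2] rel rot [ 0.04 -3.61 -0.15] F [11.4  0.1 -0. ]
target [0.5619 0.1656 0.0415] [180.    0.   19.6] shift units (current tool axes) [ 0.06 -0.    0.28] turn units [-0.01 -0.53 -0.02]
```

View pics/c6.png

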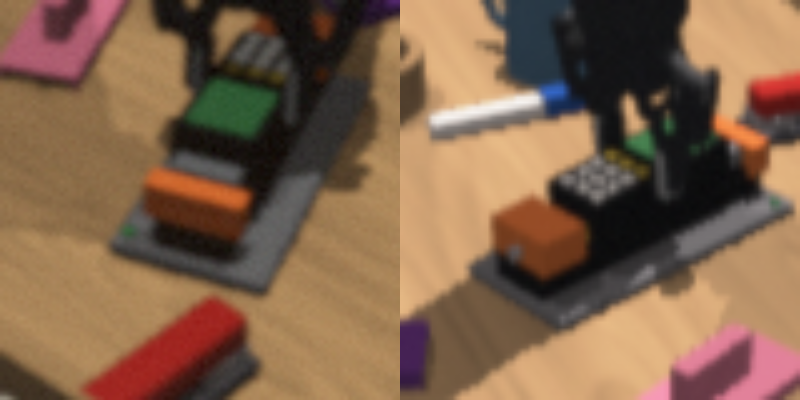

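The head is now going down just in front of the lip with the toe under the bridge. I'll finish lowering.

```bash
python3 -m crank '[0.02,0,0.16,0,-0.27,0,0.01,0,0.11,0,-0.24,0,0,0,0,0,0,0]'>/dev/null; python3 - <<'E'
from h import *
where();w=snap('wrist','w7');o=observe()
Rc=R.from_euler('z',CY,degrees=True);Q=cloud(w);k=Rc.inv().apply((Q-CO).reshape(-1,3)).reshape(Q.shape)
hsv=cv2.cvtColor(w['color'],cv2.COLOR_BGR2HSV)
m=(hsv[...,0]>45)&(hsv[...,0]<80)&(hsv[...,1]>80)&(abs(k[...,1])<.025)&(abs(k[...,0])<.08)&(k[...,2]<.08)
q=k[m];A=np.c_[q[:,:2],np.ones(len(q))];s=np.linalg.lstsq(A,q[:,2],rcond=None)[0]
print(len(q),'tilt deg',np.degrees(np.arctan(s[:2])).round(2),'z at 0',s[2].round(4),'x',np.percentile(q[:,0],[1,99]).round(4))
E
```

```text
toe [-93.6   0.2  30.7] head [70.4 -0.2 31.1] rel rot [ 0.03 -0.11 -0.14] F [10.7 -0.8  1.1]
12671 tilt deg [-0.1   0.04] z at 0 0.061 x [-0.0011  0.0491]
```

```bash
python3 -m crank '[0.15,0,0.01,0,0,0,0.15,0,0,0,0,0,0,0,0,0,0,0]'>/dev/null; python3 -c "
from h import *
where()"; python3 -m crank '[0.1,0,0,0,0,0,0,0,0,0,0,0]'>/dev/null; python3 -c "
from h import *
where()";
```

```text
toe [-88.9   0.2  30.5] head [75.1 -0.2 30.8] rel rot [ 0.02 -0.07 -0.14] F [ 8.9 -0.3  1.7]
toe [-87.6   0.2  30.5] head [76.4 -0.2 30.5] rel rot [ 0.02 -0.01 -0.14] F [ 9.3 -0.   2.3]
```

Head is under the lip without resistance. I'll release and let the spring finish, then back out.

```bash
python3 -m crank '[0.1,0,0,0,0,0,0.05,0,0,0,0,0,0,0,0,0,0,0]'>/dev/null; python3 -m crank '[0,0,0,0,0,0,0,0,0,0,0,0,0,0,0,0,0,0,0,0,0,0,0,0,0,0,0,0,0,0]' 85
python3 -m crank '[0,0,-0.5,0,0,0,0,0,-1,0,0,0,0,0,-1,0,0,0,0,0,-1,0,0,0,0,0,-1,0,0,0]' >/dev/null
python3 -m crank '[-1,0,-1,0,0,0,-1,0,-1,0,0,0,-1,0,-1,0,0,0,-0.5,0,0,0,0,0,0,0,0,0,0,0]'
python3 - <<'E'
from h import *
w=snap('wrist','w8');s=snap('scene','s8');d=snap('side','d8')
Rc=R.from_euler('z',CY,degrees=True)
for c in (w,s):
    Q=cloud(c);k=Rc.inv().apply((Q-CO).reshape(-1,3)).reshape(Q.shape);hsv=cv2.cvtColor(c['color'],cv2.COLOR_BGR2HSV)
    m=(hsv[...,0]>45)&(hsv[...,0]<80)&(hsv[...,1]>80)&(abs(k[...,1])<.03)&(abs(k[...,0])<.085)&(k[...,2]>.04)&(k[...,2]<.08)
    q=k[m];A=np.c_[q[:,:2],np.ones(len(q))];sl=np.linalg.lstsq(A,q[:,2],rcond=None)[0]
    print(len(q),'tilt',np.degrees(np.arctan(sl[:2])).round(2),'z',sl[2].round(4),'x',np.percentile(q[:,0],[1,99]).round(4),'y',np.percentile(q[:,1],[1,99]).round(4),[np.round(x,1) for x in cv2.minAreaRect((q[:,:2]*1000).astype(np.float32))])
A=cv2.resize(w['color'],(500,375));B=cv2.resize(d['color'][120:345,200:405],(300,375)); cv2.imwrite('pics/c8.png',np.hstack([A,B]))
E
```

```text
t: 20.17
position: [0.5632, 0.1659, 0.038]
tcp_rot: [180.0, 0.7, 19.5]
contact_force: [0.1, 0.1, 0.1]
grip_width: 0.085
finger_force: 0.0
t: 21.0
position: [0.4983, 0.1428, 0.1906]
tcp_rot: [179.9, 0.5, 19.5]
contact_force: [0.6, -0.4, -0.5]
grip_width: 0.0849
finger_force: 0.0
3828 tilt [-0.12 -0.05] z 0.0604 x [0.01   0.0598] y [-0.0216  0.0203] [array([35.1, -0.7]), array([43. , 50.2]), np.float64(90.0)]
281 tilt [0.26 0.04] z 0.0615 x [0.0072 0.0631] y [-0.0206  0.0234] [array([35.6,  1.4]), array([60.6, 45.1]), np.float64(1.1)]
```

View pics/c8.png

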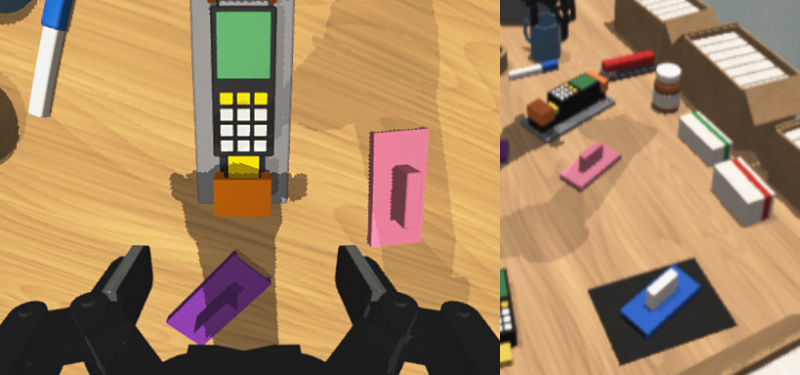

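The terminal lies flat at cradle x≈0 with its toe under the bridge, and the cover is on the mat. I'm handing the job in.

```bash
python3 -c "
from workcell import *
print(close_job())"
```

```text
the job is handed in; nothing more can be done
None
```

I handed the job in at about 21 s: the blue cover lies flat, right way up, on the mat, and the terminal is released in the cradle, flat and within about 1 mm of home by the camera. The hand-in returned no verdict.

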